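# Test the stop button of the bench shaker

### The job

Do the daily stop test on the bench shaker: press its mushroom stop button in until it latches, let go so that it stays down by itself, then twist it clockwise by pushing one end of its bar sideways with a fingertip until it springs back out. After that press the square reset key fully down and let it come back up. Only push with the fingertips: do not pinch the stop's bar, do not press the round key beside the square one, and leave the glassware and everything else where it stands.

Things in the scene. Friction and masses are not known exactly. Their poses are not given: they have to be found in the camera images.
- stop_top (a point): Middle of the top of the bar across the mushroom stop button's head, on the head's axis. The upright grey bar is 50 mm long, 12 mm wide, 22 mm high and rigid with the head. x runs along the bar, y across it, z up; the point sinks, rises and turns with the head. Head out, it is 66 mm above the deck and 22 mm above the dome.
- stop: The stop button's fixed aluminium collar, 68 mm across, 18 mm high, origin at the centre of its underside on the shaker's control deck. Above it sits the black head: a disc 60 mm across with a slightly domed top 44 mm above this origin (head out), carrying the bar.
- stop_slide (a joint): How far the stop head is pressed in, m: 0 = fully out, 0.0095 = bottom stop. A spring pushes it out (about 4 N at first, 6.5 N at the bottom). Pushed to the bottom and let go it stays latched at about 0.006; twisting it clockwise lets it spring out the whole way.
- stop_cap (a joint): How far the stop head is twisted, rad: 0 = at rest, grows clockwise seen from above, at most 0.8. A light spring (0.015 to 0.03 N m) turns it back to 0 when let go. A latched head is released at about 0.4.
- reset_key_top (a point): Centre of the top of the square reset key: a black square cap 28 x 28 mm, 17 mm above the deck, its housing 42 x 42 x 8 mm; z up. It stands on the deck beside the round key, on the left or the right of it.
- reset_key (a joint): Travel of the square key, m: 0 = up, 0.005 = fully down; a spring (about 2 to 4.5 N) brings it back up.
- start_key_top (a point): Centre of the top of the round start key: a black round cap 30 mm across, 17 mm above the deck, in the same housing as the square one. Not to be pressed.
- start_key (a joint): Travel of the round key, m: 0 = up, 0.005 = fully down; a spring (about 2 to 4.5 N) brings it back up.
- shaker: The bench shaker, fixed: white case 280 x 400 mm, origin on the bench under the centre of its control deck. x points away from the display on its front, y towards the flask platform on its left. The flat deck (240 x 190 mm) lies 100 mm above the origin; the aluminium platform (250 x 170 mm, centre at y = 195 mm) has its top at 115 mm.
- flask_a: Glass conical flask standing on the platform, 80 mm across, 105 mm high; origin at the centre of its underside.
- flask_b: A second flask of the same kind, also on the platform; origin at the centre of its underside.
- vial_a: Small brown vial, 24 mm across, 45 mm high, standing on the deck beside the stop button; origin at the centre of its underside.
- vial_b: A second vial of the same kind standing on the deck, nearer the keys; origin at the centre of its underside.
- bottle_a: Glass bottle on the bench to the right, 70 mm across, 160 mm high; origin at the centre of its underside.
- bottle_b: Glass bottle on the bench to the left, 60 mm across, 130 mm high; origin at the centre of its underside.
- beaker: Glass beaker on the bench to the right, 70 mm across, 90 mm high; origin at the centre of its underside.
- tip_box: Closed green tip box on the bench to the right, 80 x 120 x 60 mm; origin at the centre of its underside.

How it is judged:
By the outcome, as a careful person would: the job done as asked, in the order asked, and still so for the second after the job is handed in, with the robot touching nothing.
It also fails if it takes over 64 s, if anything falls off the work surface, if the arm or the gripper's body presses on something with over 40 N, if the wrist force passes 120 N, or if a joint passes its speed limit or range.

### The arm

A 6-joint arm with a two-finger parallel gripper is mounted at the origin on the work surface. World frame = base frame: x ahead of the robot, y to its left, z up, the work surface at z = 0. Lengths are in m, angles in rad, forces in N, time in s.
With the tool pointing down it reaches from about 0.275 to 1 m from the base axis. Payload 8.4 kg.
Tool frame: the origin (TCP) lies between the finger pads; the fingertips stand 14 mm ahead of it and the grasp point (between the pads) lies 5 mm behind it; z points along the fingers, x is the direction in which the jaws open and shut, and the axes are right-handed (so a half turn about z gives the same grasp; the last joint's range is limited). The gripper opens to 85 mm and grips with 20 to 120 N. Pads are 22 mm wide; open, the fingers measure 114 mm over their backs; the gripper's body (76 mm by 85 mm) begins 54 mm behind the grasp point. The pads swing forward as they close: fully open they stand 13 mm farther back than shut.
Start: joints at [1.303, 0.353, 1.633, -0, 1.155, -0.002], TCP at [0.164, 0.603, 0.207] pointing down, gripper open.
Joint ranges: [-2.63, 2.63], [-0.92, 2.1], [0.06, 2.66], [-1.3, 4.44], [0, 2.69], [-3.02, 3.02]. Speed limits (rad/s): [2.22, 2.22, 2.79, 3.14, 3.14, 3.14].

### API

Orientations are given as [roll, pitch, yaw] about the fixed x, y, z axes, in that order (R = Rz(yaw) Ry(pitch) Rx(roll)).
In Python, from workcell import env gives the robot as it stands.
- The arm moves only by the shell command python3 -m jog 'ROWS' [FORCE]. ROWS is JSON, a list that holds one entry, the list of rows, each a list of 5 numbers: the closure, from 0 (fully open) to 1 (shut), then the shift along the tool's x, y, z in units of 30 mm (1.0 is 30 mm), then the turn about the tool's z in units of 6 degrees (1.0 is 6 degrees). A call has 1 to 10 rows; each row shifts and turns the pose as measured when the row begins, along the tool's axes as they then stand; what a row does not reach is not made up. A row lasts 1/12 s, in which the tool goes at most 41.7 mm and 7.16 degrees, less where a joint would pass 70% of its speed; a pose out of reach is approached as far as the arm can. A call is refused whole if a number of a shift passes 1 or a number of a turn 1, either way. A call with a gripper value outside its range is refused whole. The fingers move at their own pace and stop on an object; FORCE is the grip in N (left out, the last holds). Time passes only in rows, so rows that do not move let the fingers close. It gives the time, the measured TCP pose, the force and the opening at its end, in the units of the state.
- env.read_state(): the state, without advancing time (a new reading comes with each control period).
- env.grab_frame(name): name is "scene" or "side" or "wrist"; returns the picture (420x560x3 uint8, red, green, blue); there is no depth.
- env.get_calibration(name): a dict with "K" (3x3 intrinsics, pixels), "pose" (4x4, takes a point from camera to world coordinates); the wrist camera has in their place "mount" (4x4, takes a point from camera to tool coordinates, whose origin is the TCP and whose axes are the tool frame's). Camera axes: x right, y up, looking along -z (the intrinsics and any distortion apply to the point x, -y, -z); pixel columns grow to the right and rows downward; lengths in m; the calibration is good to about 2 mm. A picture is of the moment at which its call begins: read the wrist's pose just before it. get_calibration takes no time and is no camera call.
- env.close_job(): hands the job in, once; it reports no verdict.
The state is a dict: "time": time; "q": joint angles; "joint_velocities": joint speeds; "tau": joint torques, N m; "tcp_pos": TCP position; "tcp_rot": TCP orientation; "ft_force": force on the tool from outside, world axes, zero at the start; "torque": the same for the moment, N m; "finger_gap": opening from 0.0 (shut) to 1.0 (fully open).
Only numpy, scipy, OpenCV 4.12 (cv2) and the standard library are available. Lean on these libraries where they do the work, as an engineer would, in place of code of your own. Each camera call takes 0.05 s, during which the arm holds its last target. There are 200 camera calls.

## Working session

There is one attempt and no reset: what is moved stays moved. The work goes in short steps, Python scripts to look and compute and a shell command to move; the robot and the scene stay as the last step left them, time stands still between calls to the robot, and variables do not carry over. Pictures are saved under pics/ and viewed, about 8 in all and at most 12, crops included, and the job is handed in when it is done.

```bash
mkdir -p pics; ls; python3 - <<'E'
from workcell import env
import cv2,numpy as np
s=env.read_state();print({k:np.round(v,3) for k,v in s.items()})
for n in("scene","side"):
    cv2.imwrite(f"pics/{n}0.png",env.grab_frame(n)[:,:,::-1])
    c=env.get_calibration(n);print(n,{k:np.round(v,3).tolist() if not isinstance(v,str) else v for k,v in c.items()})
c=env.get_calibration("wrist");print({k:np.round(v,3).tolist() for k,v in c.items()})
E
```

```text
pics
{'time': np.float64(0.0), 'q': array([ 1.303,  0.354,  1.634, -0.   ,  1.155, -0.002]), 'joint_velocities': array([ 0.   , -0.   ,  0.   , -0.001, -0.   ,  0.001]), 'tau': array([-1.0000e-03, -6.0522e+01, -3.4205e+01, -0.0000e+00,  9.0000e-03,
       -0.0000e+00]), 'tcp_pos': array([0.164, 0.603, 0.207]), 'tcp_rot': array([3.142e+00, 1.000e-03, 1.305e+00]), 'ft_force': array([0.32 , 0.247, 0.036]), 'torque': array([-0.045,  0.029,  0.   ]), 'finger_gap': np.float64(0.995)}
scene {'K': [[447.159, 0.0, 276.265], [0.0, 447.159, 217.154], [0.0, 0.0, 1.0]], 'pose': [[-0.197, -0.774, 0.602, 1.359], [0.98, -0.148, 0.13, 0.171], [-0.012, 0.615, 0.788, 1.145], [0.0, 0.0, 0.0, 1.0]]}
side {'K': [[397.77, 0.0, 280.44], [0.0, 397.77, 208.841], [0.0, 0.0, 1.0]], 'pose': [[-0.922, 0.255, -0.29, 0.291], [-0.386, -0.648, 0.657, 0.712], [-0.02, 0.718, 0.696, 0.885], [0.0, 0.0, 0.0, 1.0]]}
{'K': [[307.375, 0.0, 283.914], [0.0, 307.375, 208.822], [0.0, 0.0, 1.0]], 'mount': [[1.0, 0.001, -0.001, -0.001], [0.001, -0.961, -0.275, -0.071], [-0.001, 0.275, -0.961, -0.166], [0.0, 0.0, 0.0, 1.0]]}
```

View pics/scene0.png

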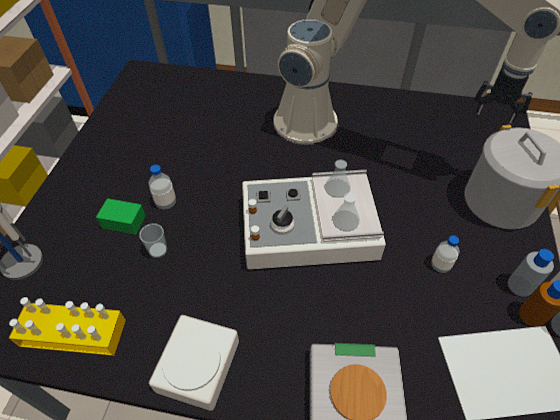

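View pics/side0.png

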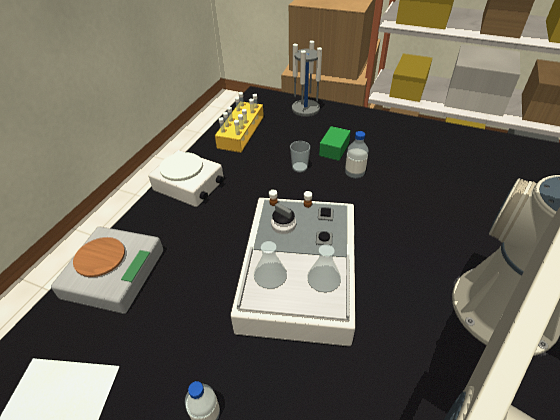

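The scene view has the stop near (282,222), the keys at (264,196) and (293,193), and the vials at (253,207) and (256,232). The side view shows the same layout. I'll make enlarged crops next.

```bash
cat > h.py <<'E'
from workcell import env
import cv2,numpy as np
from scipy.spatial.transform import Rotation as R
def cam(n,s=None):
    c=env.get_calibration(n);K=np.array(c["K"])
    if n=="wrist":
        T=np.eye(4);T[:3,:3]=R.from_euler("xyz",s["tcp_rot"]).as_matrix();T[:3,3]=s["tcp_pos"]
        return K,T@np.array(c["mount"])
    return K,np.array(c["pose"])
def ray(KP,uv,z):
    K,P=KP
    d=np.linalg.inv(K)@[uv[0],uv[1],1];d=P[:3,:3]@[d[0],-d[1],-d[2]]
    return P[:3,3]+d*(z-P[2,3])/d[2]
def proj(KP,p):
    K,P=KP
    c=P[:3,:3].T@(np.array(p)-P[:3,3]);q=K@[c[0],-c[1],-c[2]];return q[:2]/q[2]
E
python3 - <<'E'
from h import *
a=cv2.imread("pics/scene0.png")[165:275,235:385];b=cv2.imread("pics/side0.png")[180:290,230:380]
# a origin (235,165), b origin (230,180), x5
cv2.imwrite("pics/crop0.png",np.vstack([cv2.resize(i[:75 if k==0 else 75,:],None,fx=4,fy=4,interpolation=2) for k,i in enumerate((a,b))]))
S=cam("scene");D=cam("side")
for n,KP,p,z in[("stop",S,(282,216),.155),("stop",D,(284,214),.155),("sq",S,(264,195),.117),("rd",S,(293,193),.117),("sq",D,(326,212),.117),("rd",D,(324,237),.117)]:print(n,ray(KP,p,z).round(3))
E
```

```text
stop [0.596 0.023 0.155]
stop [0.58  0.037 0.155]
sq [ 0.497 -0.052  0.117]
rd [0.473 0.033 0.117]
sq [ 0.49  -0.048  0.117]
rd [0.467 0.041 0.117]
```

View pics/crop0.png

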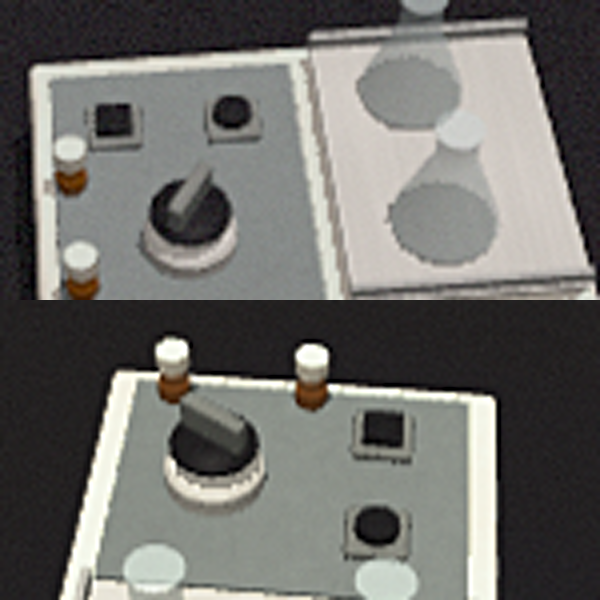

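```bash
python3 - <<'E'
from h import *
S=cam("scene");D=cam("side")
for KP,a,b in((S,(279.5,218.75),(287.5,207)),(D,(276.25,204.5),(291.25,213.75))):
    p,q=ray(KP,a,.166),ray(KP,b,.166);print(p.round(3),q.round(3),np.linalg.norm(p-q),np.degrees(np.arctan2(*(q-p)[1::-1])))
E
python3 -m jog '[[[1,0,0,-1,0],[1,0,0,-1,0],[1,0,0,-1,0],[1,-0.8,0.95,-0.2,0],[1,-0.8,0.95,0,0],[1,-0.8,0.95,0,0],[1,-0.8,0.95,0,0],[1,-0.8,0.95,0,0],[1,-0.8,0.95,0,0],[1,-0.8,0.95,0,0]]]' 20
```

```text
[0.615 0.019 0.166] [0.569 0.033 0.166] 0.04765561737931249 162.73775423262768
[0.608 0.022 0.166] [0.558 0.039 0.166] 0.05241043573503992 160.36722012711846
time: 0.93
tcp_pos: [0.3129, 0.3834, 0.3034]
tcp_rot: [-3.141, 0.007, 1.315]
ft_force: [0.3, -0.1, -0.0]
finger_gap: 0.002
```

```bash
python3 -m jog '[[[1,-0.94,1,0,0],[1,-0.94,1,0,0],[1,-0.94,1,0,0],[1,-0.94,1,0,0],[1,-0.94,1,0,0],[1,-0.94,1,0,0],[1,-0.94,1,0,0],[1,-0.94,1,0,0],[1,-0.94,1,0,0],[1,-0.94,1,0,0]]]'
python3 -m jog '[[[1,0,1,0.7,-0.6],[1,0,0,0,0],[1,0,0,0,0]]]'
python3 - <<'E'
from h import *
s=env.read_state();f=env.grab_frame("wrist");cv2.imwrite("pics/w1.png",f[:,:,::-1]);np.save("w1.npy",dict(s),allow_pickle=True)
print(s["tcp_pos"],s["tcp_rot"],s["ft_force"])
KP=cam("wrist",s)
for p in((.612,.02,.166),(.563,.036,.166),(.493,-.05,.117),(.47,.037,.117)):print(p,proj(KP,p).round())
E
```

```text
time: 1.77
tcp_pos: [0.5296, 0.0271, 0.3042]
tcp_rot: [-3.14, 0.008, 1.316]
ft_force: [0.3, 0.4, 0.1]
finger_gap: 0.0
time: 2.02
tcp_pos: [0.5629, 0.0107, 0.2811]
tcp_rot: [-3.14, 0.01, 1.374]
ft_force: [0.7, 0.1, 0.7]
finger_gap: 0.003
[0.56287268 0.01074364 0.28114653] [-3.13976621  0.00960775  1.37405654] [0.71963748 0.12724357 0.65398334]
(0.612, 0.02, 0.166) [304. 245.]
(0.563, 0.036, 0.166) [312. 194.]
(0.493, -0.05, 0.117) [216. 135.]
(0.47, 0.037, 0.117) [293.  95.]
```

View pics/w1.png

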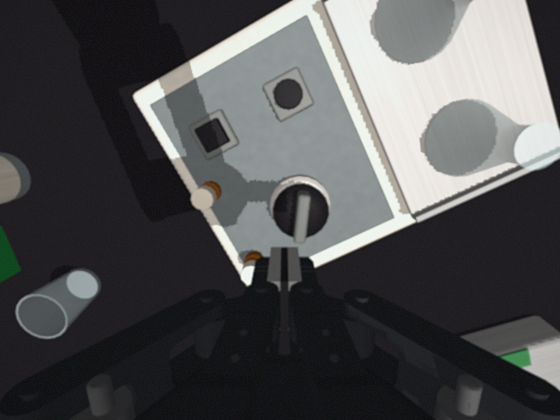

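The wrist view shows the bar from about (306,193) to (299,241), the square key at (211,135), the round key at (288,94), and vials at (205,195) and (250,265).

```bash
python3 - <<'E'
from h import *
s=np.load("w1.npy",allow_pickle=True).item();KP=cam("wrist",s)
a,b=ray(KP,(306,193),.166),ray(KP,(299.5,241),.166)
print(a,b,(a+b)/2,np.linalg.norm(a-b),np.degrees(np.arctan2(*(b-a)[1::-1])))
print("sq",ray(KP,(211,135),.117),"rd",ray(KP,(288,94),.117),"va",ray(KP,(249,272),.145),"vb",ray(KP,(203,199),.145))
E
```

```text
[0.56105007 0.03081367 0.166     ] [0.60734047 0.01602048 0.166     ] [0.58419527 0.02341707 0.166     ] 0.048596707309183966 -17.72251092536717
sq [ 0.4919844  -0.05497024  0.117     ] rd [0.46821216 0.03201465 0.117     ] va [ 0.64075983 -0.04522015  0.145     ] vb [ 0.55187556 -0.0726086   0.145     ]
```

```bash
python3 -m jog '[[[1,0.62,0.62,0,0],[1,0,0,0.9,0.55],[1,0,0,0.9,0.55],[1,0,0,0.8,0],[1,0,0,0,0],[1,0,0,0,0]]]'
python3 - <<'E'
from h import *
s=env.read_state();f=env.grab_frame("wrist");cv2.imwrite("pics/w2.png",f[120:330,180:400,::-1].repeat(2,0).repeat(2,1));np.save("w2.npy",dict(s),allow_pickle=True)
print(s["tcp_pos"],s["tcp_rot"],s["ft_force"],s["time"])
E
```

```text
time: 2.57
tcp_pos: [0.5822, 0.0307, 0.2043]
tcp_rot: [3.14, 0.008, 1.256]
ft_force: [-0.0, 0.5, 1.1]
finger_gap: -0.0
[0.58220693 0.03068528 0.20427024] [3.13969758 0.00767607 1.25613404] [-0.02555068  0.48336927  1.09592478] 2.5667
```

View pics/w2.png

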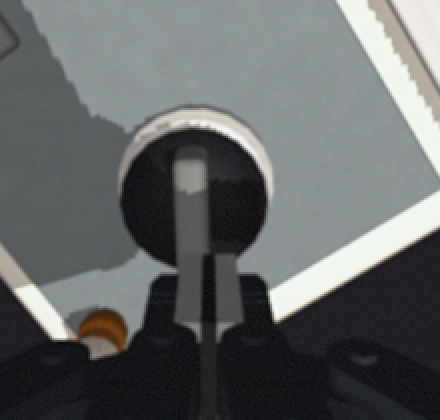

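```bash
python3 - <<'E'
from h import *
s=np.load("w2.npy",allow_pickle=True).item();KP=cam("wrist",s)
yaw=s["tcp_rot"][2];X=np.array([np.cos(yaw),np.sin(yaw)]);Y=np.array([np.sin(yaw),-np.cos(yaw)])
for v in((276.5,195),(276,235)):
    a=ray(KP,v,.166);d=(a-s["tcp_pos"])[:2];print(a,d@X,d@Y)
E
```

```text
[0.55970896 0.03189985 0.166     ] -0.005808083142516737 -0.02176923776780963
[0.58728882 0.02232454 0.166     ] -0.006377414695581681 0.007419985898141877
```

```bash
python3 -m jog '[[[1,-0.2,0.1,0.3,0],[1,0,0,0.4,0],[1,0,0,0,0]]]'; python3 -m jog '[[[1,0,0,0.2,0],[1,0,0,0,0]]]'; python3 -m jog '[[[1,0,0,0.1,0],[1,0,0,0,0]]]'
```

```text
time: 2.87
tcp_pos: [0.5847, 0.0243, 0.1864]
tcp_rot: [3.134, 0.006, 1.258]
ft_force: [-0.1, 0.9, 0.2]
finger_gap: -0.001
time: 3.03
tcp_pos: [0.5851, 0.0239, 0.1805]
tcp_rot: [3.133, 0.005, 1.258]
ft_force: [-0.4, -0.3, -0.4]
finger_gap: -0.002
time: 3.2
tcp_pos: [0.5854, 0.0237, 0.1775]
tcp_rot: [3.133, 0.005, 1.258]
ft_force: [0.2, -0.2, -0.3]
finger_gap: 0.003
```

```bash
for i in 1; do python3 -m jog '[[[1,0,0,0.1,0],[1,0,0,0,0]]]'; python3 -m jog '[[[1,0,0,0.1,0],[1,0,0,0,0]]]'; python3 -m jog '[[[1,0,0,0.08,0],[1,0,0,0,0]]]'; done | grep -E 'pos|force'
```

```text
tcp_pos: [0.5857, 0.0237, 0.1745]
ft_force: [-0.0, 0.1, 0.3]
tcp_pos: [0.5858, 0.0237, 0.1714]
ft_force: [-0.7, -0.8, -0.9]
tcp_pos: [0.5859, 0.0237, 0.1687]
ft_force: [-0.4, -0.1, -0.7]
```

```bash
python3 - <<'E'
from h import *
f=env.grab_frame("wrist");g=env.grab_frame("side");s=env.grab_frame("scene")
r=lambda i,x,y,w,h,k:cv2.resize(i[y:y+h,x:x+w,::-1],(w*k,h*k),interpolation=2)
cv2.imwrite("pics/w3.png",np.vstack([r(f,180,150,200,150,2),np.hstack([cv2.resize(r(g,255,170,60,60,3),(200,200)),cv2.resize(r(s,252,175,60,60,3),(200,200))])]))
print(env.read_state()["ft_force"])
E
```

```text
[ 0.76324828 -0.2361701   0.24492157]
```

View pics/w3.png

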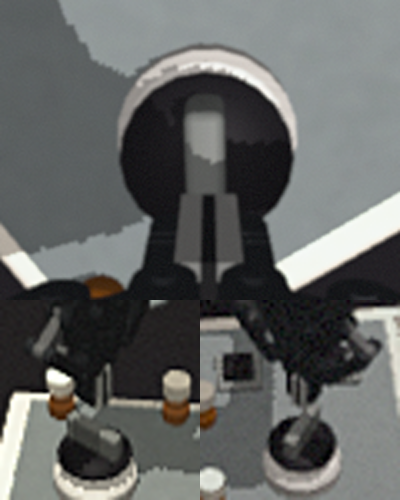

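```bash
python3 - <<'E'
from h import *
S=cam("scene");D=cam("side");W=cam("wrist",env.read_state())
for z in(.125,.145,.155,.166,.18,.2):print(z,[proj(c,(.586,.0237,z)).round(1) for c in(S,D,W)])
for p,KP in(((286.5,200),D),((282,205),S)):pass
E
```

```text
0.125 [array([283.1, 219.9]), array([283.8, 218.1]), array([284.7, 221.6])]
0.145 [array([283.1, 215.6]), array([283.7, 212.8]), array([284.7, 231.5])]
0.155 [array([283.1, 213.4]), array([283.6, 210.1]), array([284.7, 237.1])]
0.166 [array([283.1, 211. ]), array([283.6, 207.1]), array([284.6, 244. ])]
0.18 [array([283.1, 207.8]), array([283.5, 203.2]), array([284.6, 254.1])]
0.2 [array([283.1, 203.2]), array([283.4, 197.5]), array([284.6, 271.6])]
```

The force is still about zero, and in all three views the fingertip stands clear above the bar at roughly z = 0.18. The real tip is shorter than I assumed, so I'll keep descending carefully on force.

```bash
(python3 -m jog '[[[1,0,0,0.1,0],[1,0,0,0,0]]]'; python3 -m jog '[[[1,0,0,0.1,0],[1,0,0,0,0]]]'; python3 -m jog '[[[1,0,0,0.1,0],[1,0,0,0,0]]]';python3 -m jog '[[[1,0,0,0.1,0],[1,0,0,0,0]]]') | grep -E 'pos|force'
```

```text
tcp_pos: [0.5865, 0.0237, 0.1663]
ft_force: [0.2, -0.7, 0.6]
tcp_pos: [0.5865, 0.0237, 0.163]
ft_force: [0.3, -0.6, 0.4]
tcp_pos: [0.5865, 0.0237, 0.1596]
ft_force: [0.4, 0.4, -0.8]
tcp_pos: [0.5865, 0.0236, 0.1562]
ft_force: [0.1, -0.3, 0.3]
```

```bash
(python3 -m jog '[[[1,0,0,0.1,0],[1,0,0,0,0]]]'; python3 -m jog '[[[1,0,0,0.08,0],[1,0,0,0,0]]]'; python3 -m jog '[[[1,0,0,0.08,0],[1,0,0,0,0]]]') | grep -E 'pos|force'
```

```text
tcp_pos: [0.5864, 0.0236, 0.1528]
ft_force: [0.0, -0.3, -0.1]
tcp_pos: [0.5865, 0.0236, 0.1501]
ft_force: [-0.4, 0.3, 0.7]
tcp_pos: [0.5865, 0.0235, 0.1474]
ft_force: [-0.3, 0.2, -0.3]
```

```bash
cat > look.py <<'E'
from h import *
import sys
f=env.grab_frame("wrist");g=env.grab_frame("side");s=env.grab_frame("scene")
for n,i in zip(("wrist","side","scene"),(f,g,s)): cv2.imwrite(f"pics/{sys.argv[1]}_{n}.png",i[:,:,::-1])
r=lambda i,x,y,w,h,k:cv2.resize(i[y:y+h,x:x+w,::-1],(w*k,h*k),interpolation=2)
cv2.imwrite(f"pics/{sys.argv[1]}.png",np.vstack([r(f,180,150,200,125,4)[:300],np.hstack([r(g,250,180,80,60,5),r(s,245,180,80,60,5)])]))
E
python3 look.py w4
```

```text
(no output)
```

View pics/w4.png

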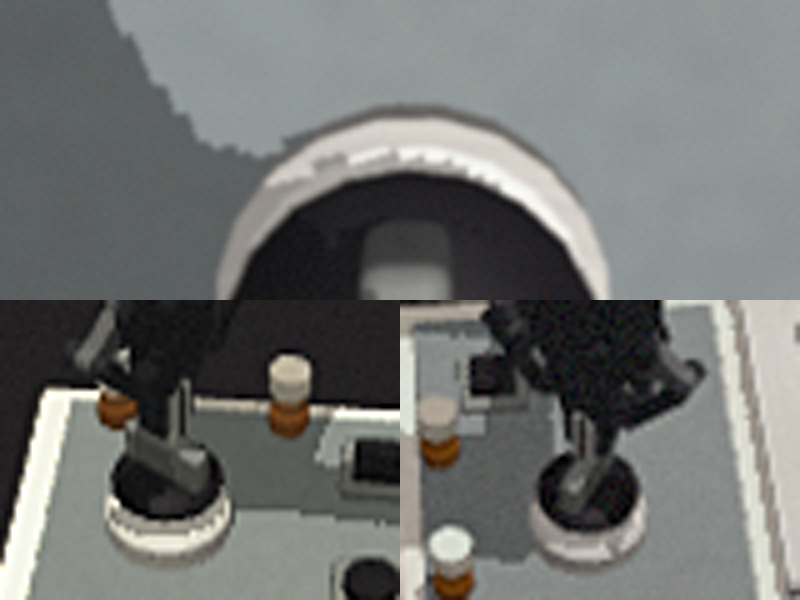

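```bash
python3 - <<'E'
from h import *
i=cv2.imread("pics/w4_wrist.png")[190:310,205:365];cv2.imwrite("pics/w4c.png",cv2.resize(i,None,fx=5,fy=5,interpolation=2))
KP=cam("wrist",env.read_state())
s=env.read_state();print(s["tcp_pos"],s["ft_force"],s["torque"],s["finger_gap"],s["q"],s["tau"])
E
```

```text
[0.58686653 0.02355713 0.14795946] [-0.12625738  0.25007763  0.09592304] [ 0.02527596 -0.01096053  0.02789326] -0.002447062184786541 [ 0.04238669  0.35321663  1.77852325 -0.0091766   1.00061702 -1.21017535] [-5.92174692e-04 -5.71366525e+01 -3.08997881e+01 -3.86401580e-02
 -5.57283720e-02  1.20505342e-04]
```

View pics/w4c.png

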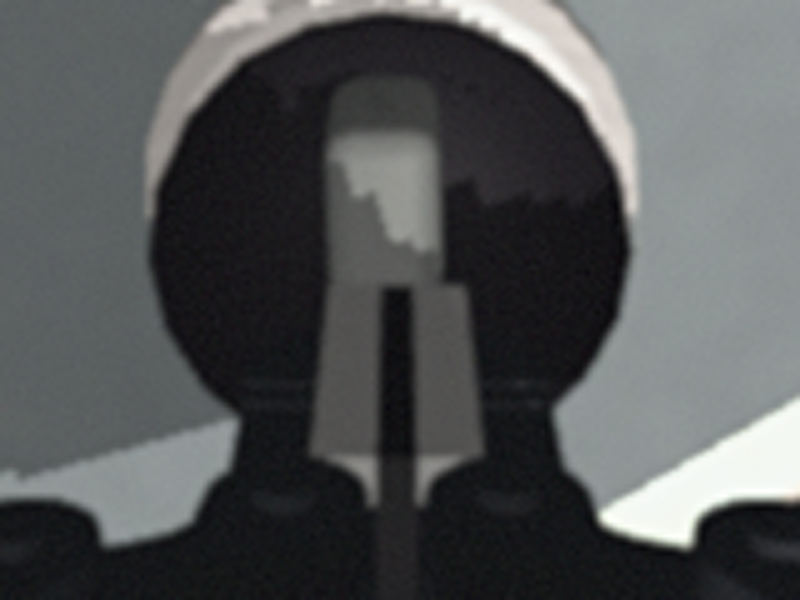

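The pads' bottom edge stays at wrist row 247 at every height. With the pad's near face 11 mm off-axis, that puts the tip about 25 mm behind the TCP, so it is now at about z = 0.173 and still 7 mm above the bar. I'll continue down in small steps.

```bash
(python3 -m jog '[[[1,0.05,0,0.08,0],[1,0,0,0,0]]]'; python3 -m jog '[[[1,0,0,0.08,0],[1,0,0,0,0]]]'; python3 -m jog '[[[1,0,0,0.06,0],[1,0,0,0,0]]]';python3 -m jog '[[[1,0,0,0.06,0],[1,0,0,0,0]]]') | grep -E 'pos|force'
```

```text
tcp_pos: [0.5876, 0.025, 0.1456]
ft_force: [0.1, 0.6, 0.3]
tcp_pos: [0.5877, 0.0252, 0.143]
ft_force: [0.2, -0.2, 0.2]
tcp_pos: [0.5881, 0.0252, 0.1414]
ft_force: [-0.7, 0.1, 3.3]
tcp_pos: [0.5881, 0.0252, 0.1399]
ft_force: [-1.0, 0.6, 2.6]
```

Contact came at TCP z ≈ 0.1415, as predicted. Now I'll press to the bottom.

```bash
(python3 -m jog '[[[1,0,0,0.1,0],[1,0,0,0.1,0],[1,0,0,0,0]]]'; python3 -m jog '[[[1,0,0,0.1,0],[1,0,0,0,0]]]'; python3 -m jog '[[[1,0,0,0.06,0],[1,0,0,0,0]]]') | grep -E 'pos|force'
```

```text
tcp_pos: [0.5881, 0.0252, 0.1343]
ft_force: [-1.0, -0.7, 5.1]
tcp_pos: [0.5893, 0.0252, 0.133]
ft_force: [-0.8, -0.1, 6.2]
tcp_pos: [0.5901, 0.0252, 0.1331]
ft_force: [-2.5, -0.7, 5.3]
```

```bash
(python3 -m jog '[[[1,0,0,0.25,0],[1,0,0,0.25,0]]]';python3 -m jog '[[[1,0,0,0.35,0],[1,0,0,0.35,0]]]') | grep -E 'pos|force'
```

```text
tcp_pos: [0.5968, 0.0255, 0.1311]
ft_force: [-31.3, -0.2, 90.9]
tcp_pos: [0.6012, 0.0258, 0.1304]
ft_force: [-46.5, 1.0, 111.4]
```

Bottomed out, with the force close to the limit, so I'm backing off straight up.

```bash
python3 -m jog '[[[1,0,0,-0.3,0],[1,0,0,-0.5,0],[1,0,0,-0.5,0],[1,0,0,0,0]]]'; python3 look.py w5; python3 - <<'E'
from h import *
i=cv2.imread("pics/w5_wrist.png")[140:300,190:390];j=cv2.imread("pics/w5_side.png")[180:240,250:330];k=cv2.imread("pics/w5_scene.png")[180:240,245:325]
cv2.imwrite("pics/w5c.png",np.vstack([cv2.resize(i,(600,480)),np.hstack([cv2.resize(j,(300,120)),cv2.resize(k,(300,120))])]))
np.save("w5.npy",dict(env.read_state()),allow_pickle=True)
E
```

```text
time: 7.08
tcp_pos: [0.6016, 0.0261, 0.1792]
tcp_rot: [3.094, -0.01, 1.257]
ft_force: [0.8, -0.1, 0.1]
finger_gap: 0.004
```

View pics/w5c.png

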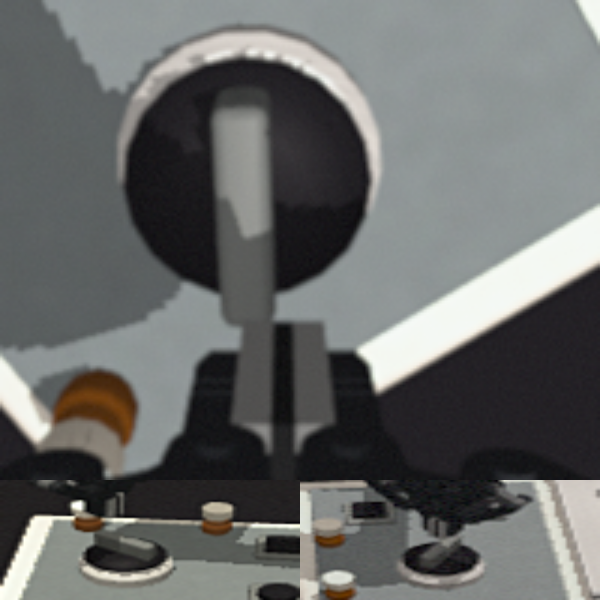

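```bash
python3 - <<'E'
from h import *
s=np.load("w5.npy",allow_pickle=True).item();KP=cam("wrist",s)
yaw=s["tcp_rot"][2]
Rm=R.from_euler("xyz",s["tcp_rot"]).as_matrix();print(Rm[:,2])
for z in(.166,.160):
    a,b=ray(KP,(270.7,177),z),ray(KP,(272.7,248),z);d=(a+b)/2-s["tcp_pos"]
    print(z,a,b,np.linalg.norm(a-b),(a+b)/2,np.degrees(np.arctan2(*(b-a)[1::-1])),Rm.T@(a-s["tcp_pos"]))
w2=cam("wrist",np.load("w2.npy",allow_pickle=True).item())
print(proj(w2,(.56,.032,.166)))
E
```

```text
[ 0.04257552 -0.00553695 -0.99907791]
0.166 [0.5594454  0.03063616 0.166     ] [0.60209427 0.0174184  0.166     ] 0.044650145369266155 [0.58076984 0.02402728 0.166     ] -17.219278019972016 [-0.00801416 -0.03976174  0.00736933]
0.16 [0.56064386 0.03002505 0.16      ] [0.60477678 0.01634736 0.16      ] 0.0462038277209078 [0.58271032 0.0231862  0.16      ] -17.219278019972016 [-0.0082726  -0.03868746  0.01341821]
[276.78606847 195.33468061]
```

```bash
(python3 -m jog '[[[1,-0.47,-0.68,0,0],[1,-0.47,-0.68,0,0],[1,0,0,0,0]]]';python3 -m jog '[[[1,0,-0.05,0.5,0],[1,0,-0.05,0.5,0],[1,0,0,0.1,0],[1,0,0,0,0]]]') | grep -E 'pos|force|rot'
```

```text
tcp_pos: [0.5489, 0.0116, 0.1679]
tcp_rot: [3.106, -0.006, 1.258]
ft_force: [-1.1, -0.2, -0.6]
tcp_pos: [0.5448, 0.0121, 0.1294]
tcp_rot: [3.111, -0.004, 1.257]
ft_force: [1.2, 0.0, 1.0]
```

```bash
(python3 -m jog '[[[1,0.1,0.28,0.1,0],[1,0,0,0.1,0],[1,0,0,0,0]]]') | grep -E 'pos|force|rot'; python3 - <<'E'
from h import *
s=env.read_state();i=env.grab_frame("wrist")[140:300,190:390,::-1]
i0=env.grab_frame("side")[180:240,250:330,::-1];k=env.grab_frame("scene")[180:240,245:325,::-1]
cv2.imwrite("pics/w6.png",np.vstack([cv2.resize(i,(600,480)),np.hstack([cv2.resize(i0,(300,120)),cv2.resize(k,(300,120))])]))
E
```

```text
tcp_pos: [0.5554, 0.0125, 0.1226]
tcp_rot: [3.112, -0.003, 1.257]
ft_force: [-0.3, -0.9, 0.1]
```

View pics/w6.png

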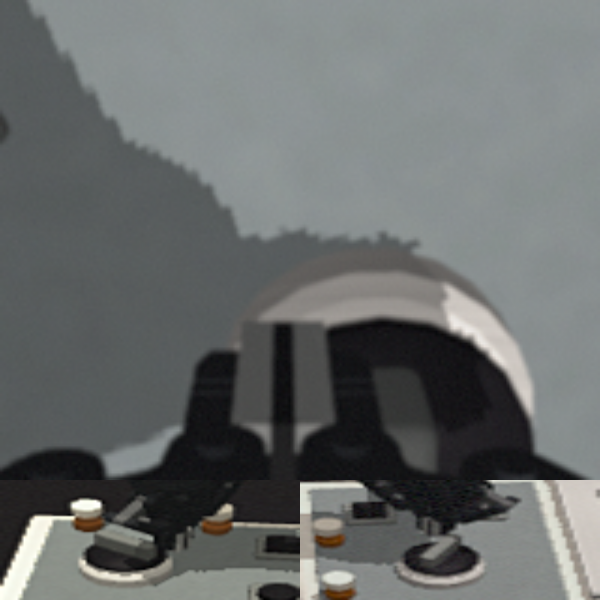

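The finger stands beside the free end of the bar. Pushing in tool +x.

```bash
(for i in 1; do python3 -m jog '[[[1,0.12,0,0,0],[1,0,0,0,0]]]';python3 -m jog '[[[1,0.12,0,0,0],[1,0,0,0,0]]]';python3 -m jog '[[[1,0.1,0,0,0],[1,0,0,0,0]]]';python3 -m jog '[[[1,0.1,0,0,0],[1,0,0,0,0]]]'; done) | grep -E 'pos|force'
```

```text
tcp_pos: [0.5562, 0.0154, 0.1237]
ft_force: [-0.7, -1.2, -0.5]
tcp_pos: [0.5568, 0.0187, 0.1239]
ft_force: [-0.5, -3.1, 0.1]
tcp_pos: [0.5575, 0.0216, 0.124]
ft_force: [-0.2, -1.9, -0.3]
tcp_pos: [0.5588, 0.025, 0.1242]
ft_force: [-0.8, -0.6, 0.2]
```

```bash
(python3 -m jog '[[[1,0.08,0,0,0],[1,0,0,0,0]]]') | grep -E 'pos|force'; python3 - <<'E'
from h import *
i=env.grab_frame("wrist")[140:300,190:390,::-1]
i0=env.grab_frame("side")[180:240,250:330,::-1];k=env.grab_frame("scene")[180:240,245:325,::-1]
# comparison: initial, latched(w5), now in side view
L=[cv2.resize(x,(266,200)) for x in(cv2.imread("pics/side0.png")[180:240,250:330],cv2.imread("pics/w5_side.png")[180:240,250:330],i0)]
cv2.imwrite("pics/w7.png",np.vstack([np.hstack([cv2.resize(i,(498,398)),cv2.resize(k,(300,398))]),np.hstack(L)]))
E
```

```text
tcp_pos: [0.5601, 0.028, 0.1245]
ft_force: [-1.3, -0.7, -0.3]
```

View pics/w7.png

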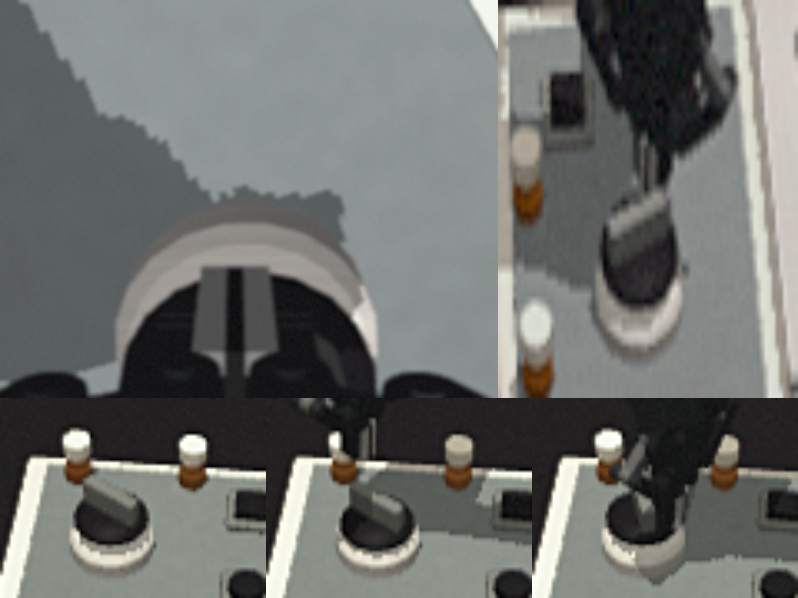

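```bash
(python3 -m jog '[[[1,-0.3,0,0,0],[1,-0.5,0,0,0],[1,0,0,-0.7,0],[1,0,0,-0.7,0],[1,0,-1,-0.7,0],[1,-1,-0.7,0,0],[1,-1,-0.7,0,0],[1,0,0,0,0],[1,0,0,0,0]]]') | grep -E 'pos|force|rot|time'; python3 look.py w8; python3 - <<'E'
from h import *
np.save("w8.npy",dict(env.read_state()),allow_pickle=True)
# head height: vertical shift of the head patch relative to initial (out) and w5 (latched)
for n,(x,y,w,h) in(("side",(268,196,38,26)),("scene",(266,198,34,26))):
    ims=[cv2.imread(f"pics/{p}").astype(np.float32) for p in(f"{n}0.png",f"w5_{n}.png",f"w8_{n}.png")]
    c=[i[y:y+h,x:x+w].mean(2) for i in ims]
    print(n,"now-vs-out",np.abs(c[2]-c[0]).mean(),"now-vs-latched",np.abs(c[2]-c[1]).mean())
    T=ims[0][y:y+h,x:x+w]
    for i in ims[1:]:print(np.round(cv2.minMaxLoc(cv2.matchTemplate(i,T,cv2.TM_CCOEFF_NORMED))[1::2],2) if 0 else cv2.minMaxLoc(cv2.matchTemplate(i,T,cv2.TM_CCOEFF_NORMED))[1:4:2])
E
```

```text
time: 9.95
tcp_pos: [0.4607, -0.0337, 0.1878]
tcp_rot: [3.107, -0.005, 1.259]
ft_force: [1.2, -0.4, 0.4]
side now-vs-out 1.9247639 now-vs-latched 28.720648
(0.8079718947410583, (268, 196))
(0.9993990659713745, (268, 196))
scene now-vs-out 2.74095 now-vs-latched 31.45852
(0.7214818596839905, (266, 200))
(0.9949930310249329, (266, 198))
```

Head patch now matches the initial "out" images (difference 2 versus 29–31 against the latched ones), so the stop is back out and turned back. Now to the square key. My last picture goes on the key position.

```bash
(python3 -m jog '[[[1,0.2,0.7,0,0],[1,-0.55,0,0,0],[1,0,0,0,0],[1,0,0,0,0]]]') | grep -E 'pos|force|rot|time'; python3 - <<'E'
from h import *
s=env.read_state();f=env.grab_frame("wrist")[:,:,::-1].copy();cv2.imwrite("pics/w9.png",f)
KP=cam("wrist",s);p=proj(KP,(.492,-.053,.117));print(s["tcp_pos"],p)
Rm=R.from_euler("xyz",s["tcp_rot"]).as_matrix();print("tip",s["tcp_pos"]-.0245*Rm[:,2],Rm.round(3).tolist())
np.save("w9.npy",dict(s),allow_pickle=True)
cv2.imwrite("pics/w9c.png",cv2.resize(f[100:310,160:420],None,fx=3,fy=3-.2))
E
```

```text
time: 10.43
tcp_pos: [0.4824, -0.0484, 0.1874]
tcp_rot: [3.108, -0.006, 1.261]
ft_force: [0.1, 0.3, -0.3]
[ 0.48242816 -0.04837807  0.18741597] [282.14677297 221.65075746]
tip [ 0.48159801 -0.04825405  0.21190159] [[0.305, 0.952, 0.034], [0.952, -0.305, -0.005], [0.006, 0.034, -0.999]]
```

View pics/w9.png

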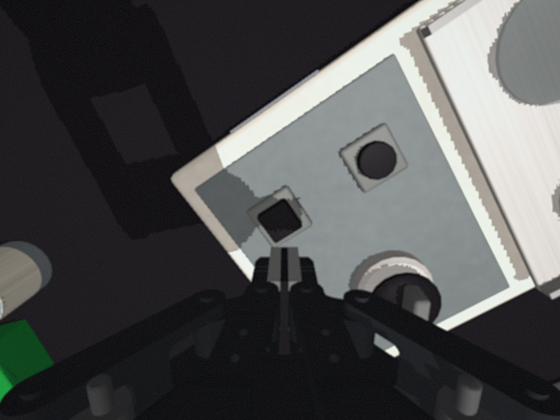

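The square key's centre is at (280,221), 2 px from the prediction. The round key at (377,160) is well away. Descending.

```bash
(python3 -m jog '[[[1,-0.08,0.26,0.3,0],[1,0,0,0.6,0],[1,0,0,0.6,0],[1,0,0,0.5,0],[1,0,0,0.4,0],[1,0,0,0,0],[1,0,0,0,0]]]') | grep -E 'pos|force|rot|time'; python3 - <<'E'
from h import *
s=env.read_state()
Rm=R.from_euler("xyz",s["tcp_rot"]).as_matrix();print("tip",s["tcp_pos"]-.0245*Rm[:,2])
E
```

```text
time: 11.07
tcp_pos: [0.4955, -0.0517, 0.1098]
tcp_rot: [3.107, -0.006, 1.264]
ft_force: [-0.1, -0.2, 0.2]
tip [ 0.49463148 -0.05157449  0.13426926]
```

```bash
(python3 -m jog '[[[1,-0.1,-0.09,0.2,0],[1,0,0,0.2,0],[1,0,0,0,0]]]';python3 -m jog '[[[1,0,0,0.08,0],[1,0,0,0,0]]]';python3 -m jog '[[[1,0,0,0.07,0],[1,0,0,0,0]]]';python3 -m jog '[[[1,0,0,0.07,0],[1,0,0,0,0]]]') | grep -E 'pos|force'
```

```text
tcp_pos: [0.4933, -0.0538, 0.0975]
ft_force: [0.1, 0.3, -0.7]
tcp_pos: [0.4938, -0.0539, 0.0953]
ft_force: [0.3, 0.3, -0.8]
tcp_pos: [0.4944, -0.054, 0.0937]
ft_force: [0.1, -0.5, 0.3]
tcp_pos: [0.4949, -0.054, 0.092]
ft_force: [-1.0, 0.1, 1.8]
```

Contact at TCP z ≈ 0.092. Pressing about 5 mm further in small steps.

```bash
(python3 -m jog '[[[1,0,-0.03,0.08,0],[1,0,0,0,0]]]';python3 -m jog '[[[1,0,-0.03,0.08,0],[1,0,0,0,0]]]';python3 -m jog '[[[1,0,0,0.08,0],[1,0,0,0.04,0]]]';python3 -m jog '[[[1,0,0,0.14,0],[1,0,0,0,0]]]') | grep -E 'pos|force'
```

```text
tcp_pos: [0.4949, -0.054, 0.09]
ft_force: [-2.0, 0.9, 3.1]
tcp_pos: [0.495, -0.054, 0.0884]
ft_force: [-3.0, 0.2, 5.9]
tcp_pos: [0.4951, -0.054, 0.0879]
ft_force: [-9.0, 0.9, 27.7]
tcp_pos: [0.4951, -0.054, 0.0888]
ft_force: [-2.5, 0.2, 3.9]
```

```bash
(python3 -m jog '[[[1,0,0,0.12,0],[1,0,0,0.12,0]]]') | grep -E 'pos|force'; (python3 -m jog '[[[1,0,0,-0.3,0],[1,0,0,-0.6,0],[1,0,0,-0.8,0],[1,0,0,-0.8,0],[1,0,0,-0.8,0],[1,0,0,0,0],[1,0,0,0,0]]]') | grep -E 'pos|force|time'; python3 look.py w10; python3 - <<'E'
from h import *
for n,rs in(("side",[("stop",268,196,38,26),("sq",316,203,20,18),("rd",314,228,20,18),("vials",265,185,55,24)]),("scene",[("stop",266,198,34,26),("sq",254,186,20,18),("rd",284,184,18,18),("vials",245,198,20,42),("flasks",320,155,50,75)])):
    a,b=[cv2.imread(f"pics/{p}").astype(np.float32) for p in(f"{n}0.png",f"w10_{n}.png")]
    for r,x,y,w,h in rs:
        v=cv2.minMaxLoc(cv2.matchTemplate(b,a[y:y+h,x:x+w],cv2.TM_CCOEFF_NORMED));print(n,r,round(v[1],3),v[3],(x,y))
E
```

```text
tcp_pos: [0.4958, -0.054, 0.0871]
ft_force: [-27.4, 2.6, 77.8]
time: 13.23
tcp_pos: [0.4899, -0.0528, 0.1909]
ft_force: [-0.5, 0.4, 0.3]
side stop 0.999 (268, 196) (268, 196)
side sq 0.893 (316, 203) (316, 203)
side rd 0.999 (314, 228) (314, 228)
side vials 0.999 (265, 185) (265, 185)
scene stop 0.995 (266, 198) (266, 198)
scene sq 0.938 (254, 186) (254, 186)
scene rd 0.995 (284, 184) (284, 184)
scene vials 0.986 (245, 198) (245, 198)
scene flasks 0.998 (320, 155) (320, 155)
```

```bash
python3 -c "
from workcell import env
print(env.close_job())"
```

```text
the job is handed in; nothing more can be done
None
```

The stop test is done and handed in at about 13 s of the 64 s allowed. I don't know the verdict, because the hand-in reports none.

- **Stop pressed:** I pushed the bar's top down with the shut fingertips, about 10 mm from first contact, until the force rose sharply at the bottom stop. After I let go, the side and scene pictures showed the head sitting lower, latched.
- **Stop released:** I pushed the bar's free end sideways with a fingertip, at 1 to 3 N. When I backed off, the head matched its starting pictures (correlation 0.999 side, 0.995 scene), so it is fully out and turned back.
- **Reset key:** I pressed the square key about 5 mm, to its bottom stop, and then withdrew.
- **Last checks:** The stop, round key, vials and flasks are where they started (correlations 0.986 to 0.999), and the robot is clear of everything. I did not check the bottles, beaker or tip box, but the arm stayed away from them.

What disagreed or is less certain:
- **Fingertip length:** The tips touch about 25 mm behind the stated tool centre point, not 14 mm ahead of it. I therefore came down by force and camera rather than by the numbers.
- **High forces:** The force readings reached (−46, 1, 111) N on the stop, about 121 N in total. That may have passed the 120 N wrist limit if it is judged on the resultant. On the square key the highest was 78 N vertical.
- **Square key back up:** Its picture match was lower, 0.89 and 0.94. I put this down to the gripper's shadow, so its return is not independently proven.

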